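# Tip up the parts bin and scoop out the railing balls

## Robot

A 7-joint arm with a two-finger parallel gripper is mounted at the origin on the work surface. World frame = base frame: x ahead of the robot, y to its left, z up, the work surface at z = 0. Lengths are in m, angles in rad, forces in N, time in s.
With the tool pointing down it reaches from about 0.4 to 0.75 m from the base axis. Payload 19.5 kg.
Tool frame: the origin (TCP) lies midway between the tips of the shut fingers; the grasp point (between the pads) lies 19 mm behind it; z points along the fingers, x is the direction in which the jaws open and shut, and the axes are right-handed (so a half turn about z gives the same grasp; the last joint's range is limited). The gripper opens to 85 mm and grips with 20 to 120 N. Pads are 22 mm wide; open, the fingers measure 114 mm over their backs; the gripper's body (76 mm by 85 mm) begins 54 mm behind the grasp point. The pads swing forward as they close: fully open they stand 13 mm farther back than shut.
Start: joints at [1.079, 0.707, -0.028, 1.485, 0.022, 0.951, -0.075], TCP at [0.25, -0.518, 0.231] pointing down, gripper open.
Joint ranges: [-2.71, 2.71], [-0.32, 2.16], [-1.57, 1.52], [0, 2.45], [-1.46, 4.6], [0, 2.02], [-2.83, 2.83]. Speed limits (rad/s): [1.89, 1.89, 2.57, 2.57, 3.01, 3.01, 3.01].

## Interface

Orientations are given as a unit quaternion [w, x, y, z].
In Python, from cell import sense, cams, order gives the robot as it stands. The module is installed in compiled form; this text tells all that it offers.
- The arm moves only by the tool apply_moves, never from a script. Its argument "commands" is a list of rows, each a list of 2 entries, a list of its own where there are three numbers: the shift along the tool's x, y, z in cm, then the turn about the tool's z in degrees. A call has 1 to 8 rows; each row is the pose to reach, as a shift and turn from the pose commanded when the call began, along the tool's axes at that moment; what a row does not reach only later rows make up. A row lasts 1/8 s, in which the tool goes at most 62.5 mm and 10.7 degrees, less where a joint would pass 70% of its speed; a pose out of reach is approached as far as the arm can. A call with a gripper value outside its range is refused whole. "fingers" is the opening, from -1 (shut) to 1 (fully open), set as the call begins (left out, the last holds). The fingers move at their own pace and stop on an object; "force" is the grip in N (left out, the last holds). Time passes only in rows, so rows that repeat a pose let the fingers close. It gives the time, the measured TCP pose, the force and the opening at its end, in the units of the state.
- sense(): the state, without advancing time (a new reading comes with each control period).
- cams.read_camera(name): name is "side" or "top" or "wrist"; returns the picture (400x640x3 uint8, red, green, blue); there is no depth.
- cams.get_calibration(name): a dict with "fx", "fy", "cx", "cy" (pixels), "distortion" ([k1, k2, p1, p2, k3] as OpenCV has them; the pictures are not rectified), "rvec" (rotation vector, rad) and "tvec" (3), from world to camera coordinates, as OpenCV has them; the wrist camera has in their place "tool_from_camera" (4x4, takes a point from camera to tool coordinates, whose origin is the TCP and whose axes are the tool frame's). Camera axes: x right, y down, z forward; pixel columns grow to the right and rows downward; lengths in m; the calibration is good to about 2 mm. A picture is of the moment at which its call begins: read the wrist's pose just before it. get_calibration takes no time and is no camera call.
- order.sign_off(): hands the job in, once; it reports no verdict.
The state is a dict: "time_s": time; "joint_pos": joint angles; "joint_velocities": joint speeds; "joint_torque": joint torques, N m; "eef_pos": TCP position; "orientation": TCP orientation; "force": force on the tool from outside, world axes, zero at the start; "ft_torque": the same for the moment, N m; "opening": opening from 0.0 (shut) to 1.0 (fully open).
Only numpy, scipy, OpenCV 4.12 (cv2) and the standard library are available. Lean on these libraries where they do the work, as an engineer would, in place of code of your own. Each camera call takes 0.05 s, during which the arm holds its last target. There are 200 camera calls.

## Task

Tip the hinged bin up by its wooden handle as far as it goes, so that both steel railing balls roll together into the low corner by the hinge, and leave the bin standing tipped. Then take the scoop by its wooden grip, scoop both balls out of that corner together and lift them clear of the bin in the scoop, without touching the balls with the gripper, and tip them gently, from low down, into the steel tray. Finally stand the scoop flat on the bench again and let go, leaving the other things on the bench where they are.

Things in the scene. Friction and masses are not known exactly. Their poses are not given: they have to be found in the camera images.
- bin (a joint): Tilt of the grey sheet-steel bin on its fixed base plate, rad: 0 = level, 0.30 = near end fully tipped up (end stop). The hinge lies along the bin's lower far edge; lifting the handle (12 to 20 N) raises the near end. The hinge is stiff: the bin stays at whatever tilt it is left.
- bin_corner (a point): Inner low corner of the bin: the middle of the line where floor and far wall meet inside, at the hinge end; the far wall leans outwards there, 0.1 rad off square. Its axes turn with the bin: x along the floor from the handle end to the far wall, y left, z square off the floor. The hinge axis is parallel to y, 4 mm towards +x and 4 mm towards -z of this point, 14 mm above the bench.
- bin_handle (a point): Middle of the bin's wooden handle, a straight bar sticking out from the near wall along -x: 70 mm long, 20 mm wide (y), 24 mm high. The point is 35 mm out from the near wall, 264 mm along -x and 29 mm along +z from bin_corner, 47 mm above the bench when level; moves with the bin, axes as bin_corner.
- bin_base: Fixed base plate under the bin; origin on the bench, 115 mm from the hinge towards the handle. The bin inside: 225 mm long, 210 mm wide at the near (handle) end, tapering to 156 mm at the far (hinge) end, flat floor; floor and walls 4 mm thick; side walls 80 mm high, far wall 90 mm, near wall 45 mm, from its underside. When level its floor is 18 mm above the bench.
- ball_a_center (a point): Centre of a hollow, polished, slippery steel railing ball, diameter 60 mm, about 0.12 kg; starts lying in the bin. It rolls freely.
- ball_b_center (a point): Centre of the second, identical ball, also starting in the bin.
- scoop_grip (a point): Gripping place, in the middle of the scoop's upright wooden grip behind the pan: 20 mm wide (y), 24 mm deep, flat sides, leaning 0.15 rad back (top away from the pan), going on 28 mm above this point and down to the pan. Axes: x towards the pan's open front lip, y left, z up (square to the pan's floor). Lip at x = +115 mm, pan's rear at x = +25 mm, its underside at z = -99 mm.
- tray: Open steel tray fixed on the bench, 200 x 200 mm outside, 55 mm high, walls and floor 4 mm. Origin: centre of its underside, on the bench.
- flask: Bystander: steel flask, 68 mm across, 160 mm tall, standing; origin at the centre of its underside.
- jar: Bystander: glass jar with lid, 64 mm across, 85 mm tall, standing; origin at the centre of its underside.
- ball_a: The first ball as a body (its origin is on the ball's skin and turns with it: use the centre).
- ball_b: The second ball as a body (its origin is on the skin: use the centre).
- scoop: Aluminium scoop, about 0.3 kg, standing flat on the bench; origin on the underside at the middle of the pan, axes as scoop_grip. Pan 90 mm long, 142 mm wide outside (136 inside), open front; floor 2.5 mm thick, rear wall 45 mm high, side walls 42 mm high, ending 8 mm short of the lip.
There are look-alikes about, which are no part of the job. Of the things like the scoop, leave any that is pink or yellow; of the rest the larger one is meant.

How it is judged:
By the outcome, as a careful person would: the job done as asked, in the order asked, and still so for the second after the job is handed in, with the robot touching nothing.
It also fails if it takes over 72 s, if anything falls off the work surface, if the arm or the gripper's body presses on something with over 40 N, if the wrist force passes 120 N, or if a joint passes its speed limit or range.

## Working session

There is one attempt and no reset: what is moved stays moved. The work goes in short steps, Python scripts to look and compute and a tool call to move; the robot and the scene stay as the last step left them, time stands still between calls to the robot, and variables do not carry over. Pictures are saved under pics/ and viewed, about 8 in all and at most 12, crops included, and the job is handed in when it is done.

Besides the shell and the picture viewer there is one more tool, called after "Call:" as name([rows], argument=value, ...), one row to a line, values as JSON. apply_moves: Moves the arm, as the interface text tells. Its arguments: {"type":"object","properties":{"commands":{"type":"array"},"fingers":{"type":"number"},"force":{"type":"number"}},"required":["commands"]}

```bash
mkdir -p pics; ls
python3 - <<'E'
from cell import sense,cams
import cv2
s=sense();print({k:(v if not hasattr(v,'tolist') else v.tolist()) for k,v in s.items()})
for n in ['top','side']:
    im=cams.read_camera(n);cv2.imwrite(f'pics/{n}0.png',im[:,:,::-1])
for n in ['top','side','wrist']: print(n,cams.get_calibration(n))
E
```

```text
pics
{'time_s': 0.0, 'joint_pos': [1.079296476275696, 0.7070544560997662, -0.02762514008990155, 1.4849767243142733, 0.02197136257452033, 0.9509064052605851, -0.07547453141109105], 'joint_velocities': [-0.0010492955155899945, -0.00013128993654818962, 0.0011275535122848275, 0.00028775872042585747, -0.0018750608776218845, 0.0003808163585107702, 6.440889767910832e-06], 'joint_torque': [-0.001738402024784591, -88.31877708435059, 1.2325118109583855, -23.615804314613342, 0.016597085050307214, 0.006392762734321877, 1.770578819559887e-05], 'eef_pos': [0.24990062505713398, -0.517573797566127, 0.23086050367125038], 'orientation': [-0.0002755845344886435, 0.8469941465914611, -0.5316019593568814, -0.00044328421051454954], 'force': [0.08619875019611827, 0.7879766758570541, -0.6018346781369305], 'ft_torque': [0.049125473422147445, -0.017239775175121357, 0.004672467795439738], 'opening': 0.9979928158945324}
top {'fx': 511.46661109770656, 'fy': 511.46661109770656, 'cx': 322.6196698938954, 'cy': 203.90119565800887, 'distortion': array([-0.1293756,  0.       ,  0.       ,  0.       ,  0.       ]), 'rve
[... 262 characters left out ...]
 ,  0.        ,  0.        ,  0.        ]), 'rvec': array([ 0.23430719, -2.70009824,  1.46218894]), 'tvec': array([0.55078461, 0.172912  , 0.92107593])}
wrist {'fx': 314.9967425028726, 'fy': 314.9967425028726, 'cx': 317.0857906691234, 'cy': 205.97843743143102, 'distortion': array([-0.010208,  0.      ,  0.      ,  0.      ,  0.      ]), 'tool_from_camera': array([[ 9.99999801e-01,  1.57051833e-04, -6.10466092e-04,
         3.17262567e-04],
       [ 2.43864080e-05,  9.58100196e-01,  2.86433264e-01,
        -7.20332734e-02],
       [ 6.29872551e-04, -2.86433222e-01,  9.58100001e-01,
        -1.42524003e-01],
       [ 0.00000000e+00,  0.00000000e+00,  0.00000000e+00,
         1.00000000e+00]])}
```

View pics/top0.png

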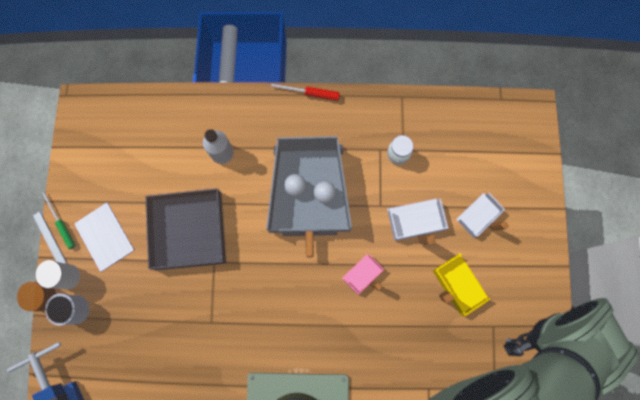

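View pics/side0.png

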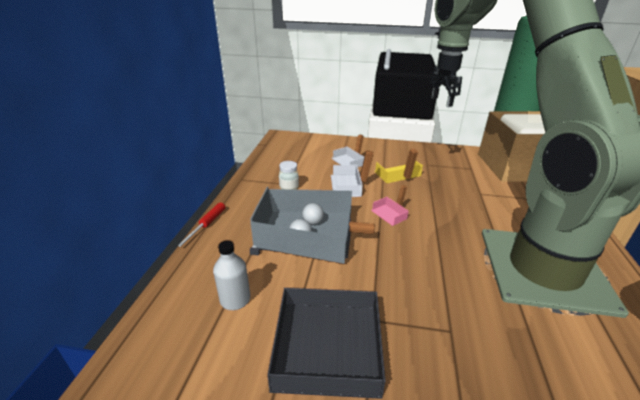

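The top view shows the bin at (310,190) with its handle at (309,243), and the balls at (295,185) and (324,191). The tray is at (186,229). The larger silver scoop is at (418,220), with the small look-alike at (481,215). The flask is at (217,148) and the jar at (400,150). The side view agrees.

```bash
cat > h.py <<'E'
import numpy as np,cv2
from cell import sense,cams
from scipy.spatial.transform import Rotation as R
def pose():
    s=sense();q=s['orientation'];r=R.from_quat([q[1],q[2],q[3],q[0]]).as_matrix()
    return np.array(s['eef_pos']),r,s
def cam(n):
    c=cams.get_calibration(n);K=np.array([[c['fx'],0,c['cx']],[0,c['fy'],c['cy']],[0,0,1]]);d=np.array(c['distortion'])
    if n=='wrist':
        p,r,_=pose();T=np.array(c['tool_from_camera']);Rw=r@T[:3,:3];o=r@T[:3,3]+p
        return K,d,Rw.T,-Rw.T@o
    Rc=cv2.Rodrigues(np.array(c['rvec']))[0];return K,d,Rc,np.array(c['tvec'])
def ray(n,px,C=None):
    K,d,Rc,t=C or cam(n);u=cv2.undistortPoints(np.array(px,float).reshape(-1,1,2),K,d).reshape(-1,2)
    D=np.c_[u,np.ones(len(u))]@Rc;return -Rc.T@t,D
def plane(n,px,z,C=None):
    o,D=ray(n,px,C);return o+D*((z-o[2])/D[:,2])[:,None]
def proj(n,P,C=None):
    K,d,Rc,t=C or cam(n);return cv2.projectPoints(np.array(P,float).reshape(-1,3),cv2.Rodrigues(Rc)[0],t,K,d)[0].reshape(-1,2)
E
python3 - <<'E'
import cv2
from h import *
im=cv2.imread('pics/top0.png');c=im[125:300,255:515];cv2.imwrite('pics/crop0.png',cv2.resize(c,None,fx=3,fy=3,interpolation=cv2.INTER_CUBIC))
print(plane('top',[(309,243)],.047),plane('top',[(295,185),(324,191)],.048),plane('top',[(186,229)],.03),plane('top',[(418,220)],.02))
p,r,s=pose();print(p,r)
E
```

```text
[[ 0.47259816 -0.02374307  0.047     ]] [[ 0.62869387  0.01712272  0.048     ]
 [ 0.61329738 -0.06115571  0.048     ]] [[0.50671744 0.31071468 0.03      ]] [[ 0.54280184 -0.31795122  0.02      ]]
[ 0.2498948  -0.51759709  0.23087134] [[ 4.34760936e-01 -9.00545795e-01 -4.47043293e-04]
 [-9.00545343e-01 -4.34761166e-01  9.01965364e-04]
 [-1.00661818e-03  1.04434500e-05 -9.99999493e-01]]
```

View pics/crop0.png

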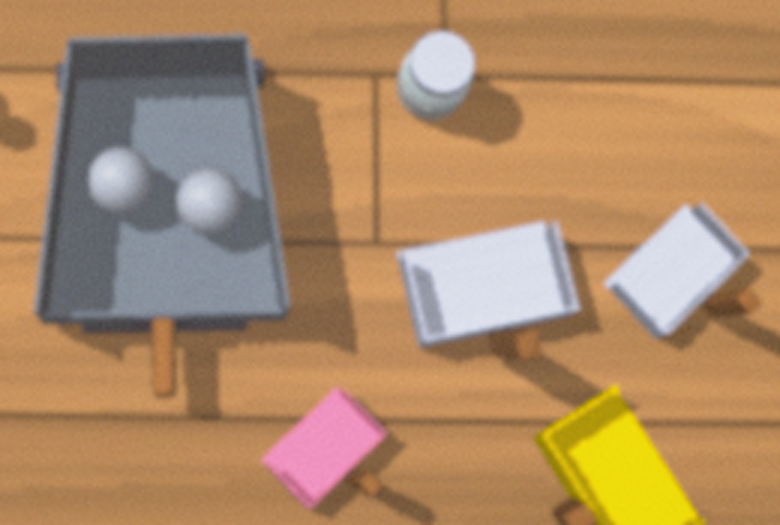

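The crop shows the bin handle running from (163,322) to (163,394). The scoop pan has rear rim corners at (425,345) and (578,308), and front side-wall ends at (400,252) and (548,224). Its grip top is near (520,340).

Run:
```python
from h import *
np.set_printoptions(precision=4,suppress=True)
f=lambda P,z:plane('top',np.array(P,float)/3+[255,125],z)
print('handle',f([(163,322),(163,394)],.059))
c=f([(70,40),(247,38)],.104);n=f([(40,320),(288,315)],.059);print('far',c,'near',n)
d=c.mean(0)-n.mean(0);print('bin yaw deg',np.degrees(np.arctan2(d[1],d[0])),np.linalg.norm(d[:2]))
r=f([(425,345),(578,308)],.045);q=f([(400,252),(548,224)],.042);print('scoop rear',r,'front',q)
d=q.mean(0)-r.mean(0);print(np.degrees(np.arctan2(d[1],d[0])),np.linalg.norm(d[:2]),np.linalg.norm(r[0]-r[1]))
w=r[0]-r[1];print('yaw from rear',np.degrees(np.arctan2(-w[0],w[1])))
print('griptop',f([(520,340)],.127))
```

```text
handle [[ 0.4993 -0.0244  0.059 ]
 [ 0.4363 -0.0257  0.059 ]]
far [[ 0.7411  0.0611  0.104 ]
 [ 0.7451 -0.0942  0.104 ]] near [[ 0.4993  0.0833  0.059 ]
 [ 0.5071 -0.1335  0.059 ]]
bin yaw deg 2.043549656128575 0.24006323020242365
scoop rear [[ 0.4841 -0.2554  0.045 ]
 [ 0.5188 -0.393   0.045 ]] front [[ 0.5679 -0.2344  0.042 ]
 [ 0.5955 -0.3687  0.042 ]]
15.768969638867087 0.08336003909006354 0.1418811841294418
yaw from rear 14.18005761224701
griptop [[ 0.4785 -0.3232  0.127 ]]
```

Call:
apply_moves([
  [[-5,-6,0],4],
  [[-10,-12,0],8],
  [[-15,-18,0],12],
  [[-20,-24,0],16],
  [[-25,-30,0],20],
  [[-30,-36,0],24],
  [[-35,-41,0],24],
  [[-35,-41,3],24],
], fingers=1)

```text
time_s: 1.1
eef_pos: [0.4523, -0.0609, 0.214]
orientation: [-0.001, 0.718, -0.696, 0.001]
force: [1.6, 0.1, -0.5]
opening: 0.999
```

Call:
apply_moves([
  [[0,0,1],0],
  [[0,0,1],0],
])

```text
time_s: 1.35
eef_pos: [0.4508, -0.0632, 0.2031]
orientation: [0.001, 0.718, -0.696, -0.0]
force: [-0.4, -1.1, 0.3]
opening: 1.004
```

Run:
```python
from h import *
p,r,s=pose();C=cam('wrist');print(p,r,s['time_s'])
im=cams.read_camera('wrist')[:,:,::-1].copy();cv2.imwrite('pics/w1.png',im)
print(proj('wrist',[(.503,-.0245,.059),(.433,-.0265,.059),(.468,-.025,.059)],C))
```

```text
[ 0.45084362 -0.06324014  0.20312882] [[ 3.09474643e-02 -9.99519832e-01 -1.53590073e-03]
 [-9.99521003e-01 -3.09472161e-02 -1.85141269e-04]
 [ 1.37520519e-04  1.54089469e-03 -9.99998803e-01]] 1.35
[[274.77038635 133.72838103]
 [277.41856679 208.93626157]
 [275.5909837  172.60828289]]
```

View pics/w1.png

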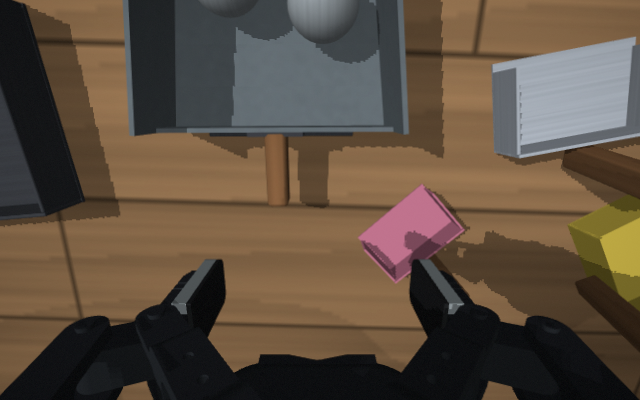

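The wrist view shows the handle root at (276,134) and its end at (278,206), within a pixel or two of the prediction. The measured pose can be trusted, so I'll grip the handle.

Call:
apply_moves([
  [[-1.8,-0.9,3],0],
  [[-3.6,-1.8,6],0],
  [[-3.6,-1.8,10],0],
  [[-3.6,-1.8,14],0],
  [[-3.6,-1.8,17],0],
  [[-3.6,-1.8,17.2],0],
])

```text
time_s: 2.15
eef_pos: [0.4675, -0.0276, 0.0309]
orientation: [0.001, 0.717, -0.697, -0.001]
force: [0.1, 0.2, 0.2]
opening: 1.001
```

Call:
apply_moves([
  [[0,0,0],0],
  [[0,0,0],0],
  [[0,0,0],0],
  [[0,0,0],0],
  [[0,0,0],0],
  [[0,0,0],0],
], fingers=-1, force=70)

```text
time_s: 2.9
eef_pos: [0.4684, -0.0247, 0.0325]
orientation: [-0.001, 0.719, -0.695, -0.001]
force: [-1.4, 12.6, 20.3]
opening: 0.223
```

Call:
apply_moves([
  [[0,-0.2,-1.3],0],
  [[0,-0.45,-2.65],0],
  [[0,-0.8,-3.9],0],
  [[0,-1.2,-5.2],0],
  [[0,-1.6,-6.4],0],
  [[0,-2.0,-7.3],0],
  [[0,-2.2,-7.8],0],
  [[0,-2.2,-7.8],0],
])

```text
time_s: 3.9
eef_pos: [0.4905, -0.0239, 0.1099]
orientation: [-0.001, 0.719, -0.695, -0.001]
force: [4.5, 12.9, 0.5]
opening: 0.219
```

Call:
apply_moves([
  [[0,-0.1,-0.3],0],
  [[0,-0.15,-0.6],0],
  [[0,-0.15,-0.8],0],
  [[0,-0.15,-0.8],0],
])

```text
time_s: 4.4
eef_pos: [0.4909, -0.0239, 0.1152]
orientation: [0.001, 0.719, -0.695, -0.002]
force: [12.3, 10.0, -66.3]
opening: 0.21
```

Call:
apply_moves([
  [[0,0.05,0.4],0],
  [[0,0.05,0.6],0],
  [[0,0.05,0.6],0],
])

```text
time_s: 4.78
eef_pos: [0.4893, -0.024, 0.1114]
orientation: [0.001, 0.719, -0.695, -0.002]
force: [-11.2, 11.2, 0.8]
opening: 0.212
```

Call:
apply_moves([
  [[0,0,0],0],
  [[0,0,0],0],
  [[0,0,0],0],
  [[0,0,0],0],
  [[0,0,-4],0],
  [[0,0,-8],0],
  [[0,0,-12],0],
  [[0,0,-13],0],
], fingers=1)

```text
time_s: 5.78
eef_pos: [0.4917, -0.0258, 0.2436]
orientation: [-0.001, 0.718, -0.696, 0.001]
force: [-0.3, 0.5, -0.2]
opening: 0.998
```

Run:
```python
from h import *
p,r,s=pose();print(p,s['force'],s['opening'],r[:,0])
a=cams.read_camera('top')[:,:,::-1];b=cams.read_camera('side')[:,:,::-1]
cv2.imwrite('pics/t2.png',a);cv2.imwrite('pics/s2.png',b)
f=lambda im,y,x,h,w:cv2.resize(im[y:y+h,x:x+w],(400,400),interpolation=cv2.INTER_CUBIC)
cv2.imwrite('pics/c2.png',np.hstack([f(a,120,250,150,150),f(b,160,220,180,180)]))
```

```text
[ 0.49172346 -0.02580502  0.24358216] [-0.30657512  0.5495252  -0.2312839 ] 0.9981921694692194 [ 3.07990367e-02 -9.99525597e-01 -3.09463994e-06]
```

View pics/c2.png

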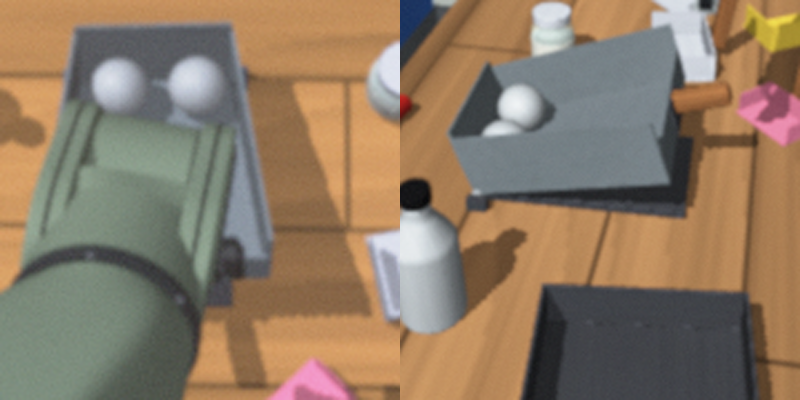

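The bin stands tipped with both balls at the hinge end. Next I'll move over the scoop.

Call:
apply_moves([
  [[5,0.4,0],-2],
  [[10,0.8,0],-4],
  [[15,1.2,0],-7],
  [[20,1.6,0],-9],
  [[25,2,0],-11],
  [[29,2.4,0],-13],
  [[30.5,2.4,0],-13],
  [[30.5,2.4,0],-13],
])

```text
time_s: 6.88
eef_pos: [0.4763, -0.3313, 0.2404]
orientation: [-0.0, 0.792, -0.611, -0.001]
force: [0.5, 0.9, 0.2]
opening: 0.997
```

Run:
```python
from h import *
p,r,s=pose();C=cam('wrist');print(p,r[:,0],s['time_s'])
im=cams.read_camera('wrist')[:,:,::-1].copy();cv2.imwrite('pics/w3.png',im)
```

```text
[ 0.47634445 -0.33129229  0.2403861 ] [ 0.25388678 -0.9672328  -0.00148638] 6.875
```

View pics/w3.png

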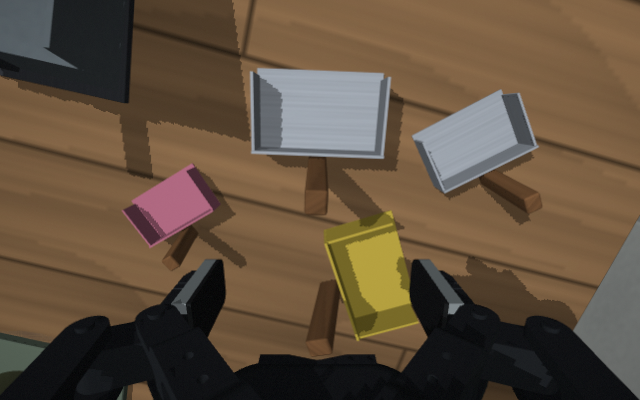

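Run:
```python
from h import *
np.set_printoptions(precision=4,suppress=True)
p,r,s=pose()
t=plane('wrist',[(315.5,204)],.127);rr=plane('wrist',[(250,157),(384.5,158.5)],.045)
print(t,rr,np.linalg.norm(rr[0]-rr[1]))
m=rr.mean(0);w=rr[0]-rr[1];ex=np.array([w[1],-w[0],0])/np.linalg.norm(w);g=m-.025*ex
print('yaw',np.degrees(np.arctan2(ex[1],ex[0])),'grip',g,'in tool',(g-p)@r,'top in tool',(t-p)@r)
```

```text
[[ 0.4737 -0.3299  0.127 ]] [[ 0.4831 -0.2542  0.045 ]
 [ 0.5184 -0.3941  0.045 ]] 0.14424618886686158
yaw 14.15555682443716 grip [ 0.4765 -0.3303  0.045 ] in tool [0.0002 0.0001 0.1957] top in tool [[-0.001   0.0028  0.1137]]
```

The scoop is directly ahead. Its rear rim runs (250,157)–(384,158) and its grip top is at (316,204), so it is centred and aligned to the tool within 1 mm and 1°. Next I'll descend and grip.

Call:
apply_moves([
  [[0,0,5],0],
  [[0,0,10],0],
  [[0,0,14],0],
  [[0,0,16],0],
  [[0,0,16],0],
])

```text
time_s: 7.55
eef_pos: [0.4765, -0.3295, 0.0806]
orientation: [-0.0, 0.793, -0.61, -0.001]
force: [0.3, 0.1, 0.5]
opening: 1.002
```

Call:
apply_moves([
  [[0,0,0],0],
  [[0,0,0],0],
  [[0,0,0],0],
  [[0,0,0],0],
  [[0,0,0],0],
  [[0,0,0],0],
], fingers=-1, force=20)

```text
time_s: 8.3
eef_pos: [0.4767, -0.3314, 0.0819]
orientation: [-0.0, 0.792, -0.61, 0.0]
force: [-1.3, 1.4, 5.7]
opening: 0.234
```

Call:
apply_moves([
  [[0,0,-2],0],
  [[0,0,-5],0],
  [[0,0,-9],0],
  [[0,0,-12],0],
  [[0,0,-12],0],
  [[0,0,-12],0],
])

```text
time_s: 9.05
eef_pos: [0.4762, -0.3311, 0.2006]
orientation: [0.0, 0.792, -0.61, -0.001]
force: [-0.2, -0.1, -3.4]
opening: 0.232
```

Run:
```python
from h import *
p,r,s=pose();print(p,s['force'],s['ft_torque'],s['opening'])
im=cams.read_camera('wrist')[:,:,::-1].copy();cv2.imwrite('pics/w4.png',im)
```

```text
[ 0.47618812 -0.33106196  0.20058663] [-0.17482115 -0.12912641 -3.40819607] [-0.02578031  0.15699591  0.02059731] 0.23152725084010886
```

View pics/w4.png

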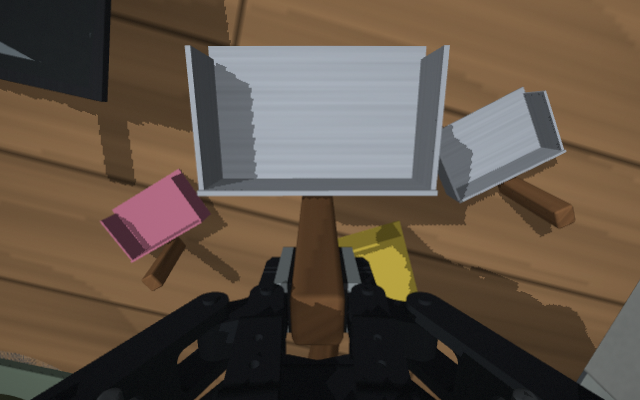

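```bash
cat >> h.py <<'E'
def tf(px_l,px_r,width):
    "mid point in tool frame (y,z) of a horizontal segment of known width, wrist cam"
    c=cams.get_calibration('wrist');K,d,_,_=cam('wrist');T=np.array(c['tool_from_camera'])
    u=cv2.undistortPoints(np.array([px_l,px_r],float).reshape(-1,1,2),K,d).reshape(-1,2)
    Z=width/(u[1,0]-u[0,0]);m=u.mean(0);P=T[:3,:3]@[m[0]*Z,m[1]*Z,Z]+T[:3,3];return P
E
python3 - <<'E'
from h import *
np.set_printoptions(precision=4,suppress=True)
A=tf((197,193),(437,193),.142);B=tf((186,46),(449,46),.142);L=tf((208,46),(426,46),.139)
print(A,B,L)
for P,Q,e in((A,B,(82,-3)),(A,L,(90,-42.5))):
    d=Q-P;print(np.degrees(np.arctan2(-d[2],-d[1])-np.arctan2(e[1],e[0])))
E
```

```text
[ 0.0003 -0.0261  0.038 ] [ 0.0006 -0.1063  0.0444] [ 0.0003 -0.1125  0.0784]
-2.5208225362004217
0.2017750666921947
```

The wrist view shows the pan rim rear at row 193 and the front at row 46. The scoop is gripped square and hangs level, within about 2°. The tool cannot pitch, so I'll pivot the scoop nose-down in the 20 N grip by leaning its lip on the fixed bin's side wall.

Call:
apply_moves([
  [[0,0,-3],0],
  [[-0.5,-1,-6],-10],
  [[-1,-3,-6],-21],
  [[-2,-5,-6],-31],
  [[-3,-7,-6],-42],
  [[-4,-9,-6],-52],
  [[-4.5,-11,-6],-63],
  [[-4.5,-11,-6],-74],
])

```text
time_s: 10.1
eef_pos: [0.5723, -0.2584, 0.26]
orientation: [-0.001, 1.0, -0.011, -0.001]
force: [0.9, -1.7, -3.5]
opening: 0.228
```

Call:
apply_moves([
  [[0,0,0],-10],
  [[0,0,0],-10],
  [[0,0,0],-10],
])

```text
time_s: 10.48
eef_pos: [0.5714, -0.2598, 0.261]
orientation: [-0.0, 0.998, 0.07, -0.0]
force: [-0.1, 0.2, -2.7]
opening: 0.233
```

Run:
```python
from h import *
p,r,s=pose();print(p,r[:,0],np.degrees(np.arctan2(r[0,0],-r[1,0])),s['joint_pos'],s['force'],s['ft_torque'])
```

```text
[ 0.57135913 -0.25976516  0.26101876] [ 9.90225077e-01  1.39476982e-01 -6.84273110e-04] 98.01758448357323 [ 0.50459761  0.77687101 -0.29802874  1.21420966  0.22394828  1.18286963
  0.34275406] [-0.0700051   0.23388045 -2.68557063] [-0.1165229  -0.00159019  0.05615064]
```

Call:
apply_moves([
  [[0,0,4],-1],
  [[0,0,8],-1],
  [[0,0,8.5],-1],
  [[0,-0.8,8.5],-1],
  [[0,-1.6,8.5],-1],
  [[0,-1.6,8.5],-1],
])

```text
time_s: 11.22
eef_pos: [0.5697, -0.2431, 0.1778]
orientation: [0.0, 0.997, 0.081, 0.001]
force: [0.7, 0.1, -3.5]
opening: 0.23
```

Call:
apply_moves([
  [[0,-0.4,0],0],
  [[0,-0.8,0],0],
  [[0,-0.8,0],0],
])

```text
time_s: 11.6
eef_pos: [0.568, -0.2359, 0.1768]
orientation: [0.0, 0.997, 0.081, 0.0]
force: [-0.0, -0.3, -2.2]
opening: 0.231
```

Call:
apply_moves([
  [[0,-0.3,0],0],
  [[0,-0.6,0],0],
  [[0,-0.6,0],0],
])

```text
time_s: 11.98
eef_pos: [0.5669, -0.2298, 0.1766]
orientation: [-0.0, 0.997, 0.081, -0.0]
force: [0.7, -1.5, -2.9]
opening: 0.229
```

Call:
apply_moves([
  [[0,-0.3,0],0],
  [[0,-0.6,0],0],
  [[0,-0.6,0],0],
])

```text
time_s: 12.35
eef_pos: [0.566, -0.2239, 0.1766]
orientation: [-0.0, 0.997, 0.081, 0.0]
force: [-0.0, -0.7, -2.9]
opening: 0.228
```

Run:
```python
from h import *
p,r,s=pose();print(p,s['force'],s['ft_torque'])
a=cams.read_camera('wrist')[:,:,::-1];b=cams.read_camera('side')[:,:,::-1]
cv2.imwrite('pics/c5.png',np.hstack([cv2.resize(a,(560,350)),cv2.resize(b[120:250,260:350],(240,350),interpolation=cv2.INTER_CUBIC)]));cv2.imwrite('pics/w5.png',a)
```

```text
[ 0.56600614 -0.22388536  0.17663408] [-0.01805108 -0.74837234 -2.87813724] [-0.48083032 -0.23307611 -0.1348931 ]
```

View pics/c5.png

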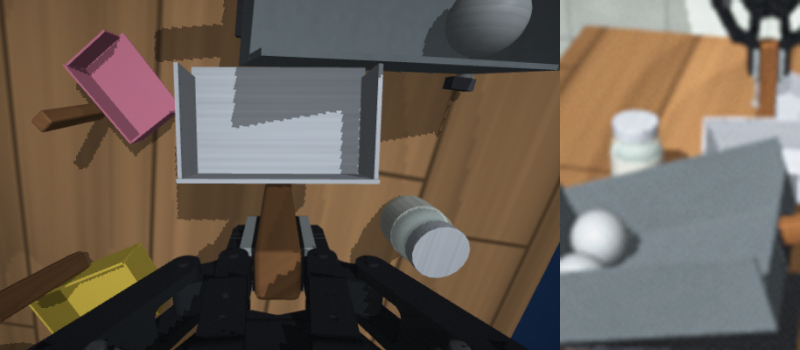

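```bash
cat >> h.py <<'E'
def pitch(a,b,c,d):
    A=tf(a,b,.142);B=tf(c,d,.142);v=B-A
    # rows -> angle using rim plane: rear (25,-54), front (107,-57) from grip; assume pivot fixed
    print('rear',A,'front',B,'pitch',np.arctan2(-v[2],-v[1])+.0366)
E
python3 - <<'E'
from h import *
np.set_printoptions(precision=4,suppress=True)
pitch((203.4,207),(435,209),(200,73),(436.6,75))
E
```

```text
rear [ 0.0007 -0.0159  0.042 ] front [ 0.     -0.0943  0.0607] pitch -0.19698943803728974
```

```bash
cat > rim.py <<'E'
from h import *
def rim(im,lo=170,hi=250):
    "row of the rear rim: bottom-most strong bright->dark (low-sat) edge in columns beside the grip"
    out=[]
    for c0,c1 in((225,285),(360,420)):
        g=im[:,c0:c1].astype(float).min(2).mean(1)   # min channel: wood low, aluminium high
        d=g[:-1]-g[1:];out.append((lo+int(np.argmax(d[lo:hi])),round(float(d[lo:hi].max()))))
    return out
E
python3 - <<'E'
from rim import *
for n in('w4','w5'): print(n,rim(cv2.imread(f'pics/{n}.png')))
E
```

```text
w4 [(195, 52), (195, 71)]
w5 [(209, 86), (209, 52)]
```

Call:
apply_moves([
  [[0,-0.5,-0.3],0],
  [[0,-1.0,-0.6],0],
  [[0,-1.4,-0.9],0],
  [[0,-1.8,-1.2],0],
  [[0,-1.8,-1.2],0],
])

```text
time_s: 13.08
eef_pos: [0.5632, -0.2061, 0.1889]
orientation: [-0.0, 0.997, 0.081, 0.0]
force: [1.4, -3.2, -2.2]
opening: 0.234
```

Run:
```python
from rim import *
p,r,s=pose();print(p,s['force'],s['ft_torque'])
a=cams.read_camera('wrist')[:,:,::-1];cv2.imwrite('pics/w6.png',a);print(rim(a))
```

```text
[ 0.56322615 -0.20605612  0.18889858] [ 1.42332121 -3.20021349 -2.24496666] [-0.66153588 -0.31159687 -0.20420464]
[(228, 61), (229, 54)]
```

```bash
cat >> rim.py <<'E'
def pitch_row(row,py=-.001,pz=-.017):
    "nose-down pitch from rear rim bottom row (rim outer edge at 25,-54 from the pivot)"
    c=cams.get_calibration('wrist');K,d,_,_=cam('wrist');T=np.array(c['tool_from_camera'])
    u=cv2.undistortPoints(np.array([[[317.,row]]]),K,d).ravel()
    D=(T[:3,:3]@[u[0],u[1],1])[1:];o=T[1:3,3]-[py,pz];R0=np.hypot(.025,.054)
    a=D@D;b=2*o@D;q=o@o-R0**2;disc=b*b-4*a*q
    if disc<0:return None
    s=[(-b-np.sqrt(disc))/2/a,(-b+np.sqrt(disc))/2/a]
    return [round(float(np.arctan2(-(o+k*D)[1],-(o+k*D)[0])-np.arctan2(-.054,.025)),3) for k in s]
E
python3 - <<'E'
from rim import *
for r in (193,194,195,208,209,228):print(r,pitch_row(r))
E
```

```text
193 [1.765, 0.014]
194 [1.772, 0.001]
195 [1.778, -0.011]
208 [1.856, -0.172]
209 [1.862, -0.184]
228 [1.962, -0.405]
```

Call:
apply_moves([
  [[0,1,-1],0],
  [[0,3,-4],0],
  [[0,4,-8],0],
  [[0,4,-12],0],
  [[0,3,-14],10],
  [[0.5,0,-14],21],
  [[1,-3,-14],31],
  [[1.5,-6,-14],42],
], force=50)

```text
time_s: 14.12
eef_pos: [0.5681, -0.144, 0.329]
orientation: [-0.0, 0.959, -0.282, -0.0]
force: [0.4, 0.2, -2.9]
opening: 0.227
```

Run:
```python
from h import *
p,r,s=pose();print(p,np.degrees(np.arctan2(r[0,0],-r[1,0])))
a=cams.read_camera('top')[:,:,::-1];cv2.imwrite('pics/t7.png',a)
d=np.array([.571,-.0225,.32])-p;print(d@r*100)
```

```text
[ 0.56807864 -0.14398286  0.32898837] 57.18204833414622
[ -6.33779415 -10.36706262   0.91131037]
```

Call:
apply_moves([
  [[-1,-2,0],10],
  [[-2,-4,0],20],
  [[-3.5,-6,0],30],
  [[-5,-8,0.5],40],
  [[-6,-10,1],50],
  [[-6.4,-10.4,1],55.5],
  [[-6.4,-10.4,1],55.5],
])

```text
time_s: 15.05
eef_pos: [0.5701, -0.0223, 0.3188]
orientation: [-0.0, 0.72, -0.694, -0.0]
force: [-0.8, -0.6, -3.4]
opening: 0.228
```

Run:
```python
from rim import *
p,r,s=pose();print(p,np.degrees(np.arctan2(r[0,0],-r[1,0])),s['force'])
C=cam('wrist');a=cams.read_camera('wrist')[:,:,::-1];cv2.imwrite('pics/w8.png',a);print(rim(a),[pitch_row(x[0]) for x in rim(a)])
print(proj('wrist',[(.733,-.018,.019),(.716,-.018,.056)],C))
```

```text
[ 0.57012463 -0.02234465  0.31882191] 2.150201409159441 [-0.75653338 -0.58257497 -3.42996086]
[(227, 54), (228, 70)] [[1.957, -0.398], [1.963, -0.409]]
[[318.21799124  37.15572197]
 [317.7525061   46.05408933]]
```

View pics/w8.png

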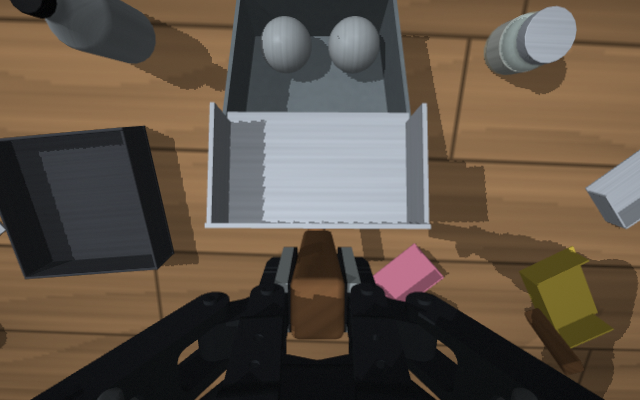

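The view shows the balls at (287,44) and (354,44), and the bin mid-line at column 318. The pan's mid-line is at 317.5, so it is centred, and the pitch is about -0.40. Next I'll lower it into the bin.

Call:
apply_moves([
  [[0,-0.2,4],0],
  [[0,-0.4,8],0],
  [[0,-0.6,11.5],0],
  [[0,-0.6,13],0],
  [[0,-0.6,13.8],0],
  [[0,-0.6,14.2],0],
  [[0,-0.6,14.2],0],
])

```text
time_s: 15.98
eef_pos: [0.5763, -0.0226, 0.177]
orientation: [-0.0, 0.72, -0.694, 0.0]
force: [-0.3, -0.4, -3.2]
opening: 0.227
```

Call:
apply_moves([
  [[0,0,0.4],0],
  [[0,0,0.8],0],
  [[0,0,0.8],0],
])

```text
time_s: 16.35
eef_pos: [0.576, -0.0224, 0.1684]
orientation: [0.0, 0.719, -0.695, -0.0]
force: [1.2, -0.0, -2.7]
opening: 0.229
```

Call:
apply_moves([
  [[0,0,0.3],0],
  [[0,0,0.6],0],
  [[0,0,0.6],0],
], force=25)

```text
time_s: 16.73
eef_pos: [0.576, -0.0225, 0.1623]
orientation: [0.0, 0.719, -0.695, -0.0]
force: [-0.4, -0.4, -2.5]
opening: 0.228
```

Call:
apply_moves([
  [[0,0.4,0.3],0],
  [[0,0.7,0.6],0],
  [[0,0.7,0.6],0],
])

```text
time_s: 17.1
eef_pos: [0.5694, -0.0228, 0.1572]
orientation: [-0.001, 0.719, -0.695, 0.001]
force: [-1.1, 0.1, 5.9]
opening: 0.227
```

Run:
```python
from rim import *
p,r,s=pose();print(p,s['force'],s['ft_torque'])
a=cams.read_camera('wrist')[:,:,::-1];cv2.imwrite('pics/w9.png',a);print(rim(a),[pitch_row(x[0]) for x in rim(a)])
```

```text
[ 0.5693572  -0.02284503  0.15720667] [-1.0744887   0.09671864  5.90783916] [-0.0470155  -0.22621583 -0.05399518]
[(224, 51), (225, 46)] [[1.942, -0.363], [1.947, -0.375]]
```

Call:
apply_moves([
  [[0,0.3,0.2],0],
  [[0,0.6,0.4],0],
  [[0,0.8,0.6],0],
  [[0,0.8,0.6],0],
], force=20)

```text
time_s: 17.65
eef_pos: [0.5616, -0.0231, 0.1512]
orientation: [-0.001, 0.719, -0.695, 0.001]
force: [1.3, 0.3, 4.3]
opening: 0.226
```

Run:
```python
from rim import *
p,r,s=pose();print(p,s['force'],s['ft_torque'])
a=cams.read_camera('wrist')[:,:,::-1];cv2.imwrite('pics/w10.png',a);print(rim(a),[pitch_row(x[0]) for x in rim(a)])
```

```text
[ 0.5616259  -0.02311523  0.15118001] [1.33888282 0.26134094 4.33887171] [-0.02014692 -0.67371401 -0.14379906]
[(219, 50), (212, 63)] [[1.916, -0.306], [1.879, -0.224]]
```

Call:
apply_moves([
  [[0,0,0],0],
  [[0,-0.5,0.12],0],
  [[0,-1.5,0.43],0],
  [[0,-2.5,0.74],0],
  [[0,-3.5,1.05],0],
  [[0,-4.5,1.36],0],
  [[0,-5,1.5],0],
  [[0,-5,1.5],0],
], force=60)

```text
time_s: 18.7
eef_pos: [0.6117, -0.0214, 0.1361]
orientation: [-0.001, 0.719, -0.695, 0.001]
force: [1.7, -0.7, 3.4]
opening: 0.233
```

Call:
apply_moves([
  [[0,-0.7,0.21],0],
  [[0,-1.4,0.42],0],
  [[0,-2,0.6],0],
  [[0,-2,0.6],0],
])

```text
time_s: 19.2
eef_pos: [0.6313, -0.0208, 0.1305]
orientation: [-0.0, 0.719, -0.695, 0.0]
force: [-4.5, -1.2, 13.6]
opening: 0.228
```

Run:
```python
from rim import *
p,r,s=pose();print(p,s['force'],s['ft_torque'])
a=cams.read_camera('wrist')[:,:,::-1];cv2.imwrite('pics/w11.png',a);print(rim(a),[pitch_row(x[0]) for x in rim(a)])
b=cams.read_camera('side')[:,:,::-1]
cv2.imwrite('pics/c11.png',np.hstack([cv2.resize(a[0:280,150:490],(480,395)),cv2.resize(b[150:270,230:320],(300,395),interpolation=cv2.INTER_CUBIC)]))
```

```text
[ 0.63126858 -0.02079893  0.1304804 ] [-4.51841616 -1.22751691 13.64457701] [-0.10847024  0.5383371  -0.01755167]
[(218, 60), (210, 67)] [[1.911, -0.294], [1.868, -0.2]]
```

View pics/c11.png

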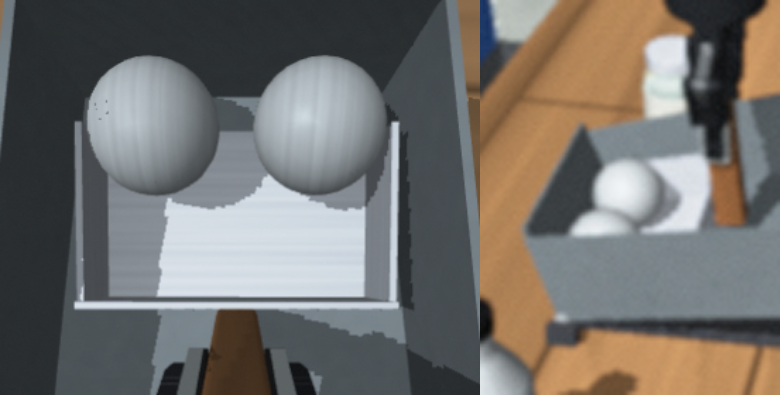

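The balls sit over the lip, between the pan's side walls, with the pan flush on the bin floor. I'll advance the rest of the way to the far wall.

Call:
apply_moves([
  [[0,-0.4,0.1],0],
  [[0,-0.8,0.2],0],
  [[0,-1.2,0.32],0],
  [[0,-1.2,0.32],0],
])

```text
time_s: 19.8
eef_pos: [0.6433, -0.0203, 0.1274]
orientation: [-0.0, 0.719, -0.695, 0.0]
force: [-6.6, -0.8, 14.3]
opening: 0.23
```

Call:
apply_moves([
  [[0,-0.3,0.08],0],
  [[0,-0.6,0.16],0],
  [[0,-0.6,0.16],0],
])

```text
time_s: 20.18
eef_pos: [0.6492, -0.0201, 0.1259]
orientation: [-0.0, 0.719, -0.695, 0.0]
force: [-7.7, -1.0, 17.3]
opening: 0.229
```

Run:
```python
from rim import *
p,r,s=pose();print(p,s['force'],s['ft_torque'])
a=cams.read_camera('wrist')[:,:,::-1];cv2.imwrite('pics/w12.png',a);print(rim(a),[pitch_row(x[0]) for x in rim(a)])
```

```text
[ 0.64918625 -0.02011603  0.12592159] [-7.73873503 -1.03342557 17.3004506 ] [-0.05311268  0.68971126 -0.03262465]
[(218, 62), (210, 50)] [[1.911, -0.294], [1.868, -0.2]]
```

Call:
apply_moves([
  [[0,0,0],0],
  [[0,0.3,0.0],0],
  [[0,0.6,0.0],0],
  [[0,1.0,0.0],0],
  [[0,1.0,0.0],0],
], force=20)

```text
time_s: 20.85
eef_pos: [0.6403, -0.0204, 0.1256]
orientation: [-0.001, 0.719, -0.695, 0.001]
force: [6.3, -0.2, 3.2]
opening: 0.228
```

Run:
```python
from rim import *
p,r,s=pose();print(p,s['force'],s['ft_torque'])
a=cams.read_camera('wrist')[:,:,::-1];cv2.imwrite('pics/w13.png',a);print(rim(a),[pitch_row(x[0]) for x in rim(a)])
for n in('w11','w12','w13'):
    g=cv2.cvtColor(cv2.imread(f'pics/{n}.png'),6);c=cv2.HoughCircles(cv2.medianBlur(g,5),3,1,60,param1=100,param2=25,minRadius=35,maxRadius=60);print(n,None if c is None else c[0][:4])
```

```text
[ 0.64027092 -0.02037957  0.12556572] [ 6.2889876  -0.19154147  3.22898401] [-0.07993944 -1.72145788 -0.03247458]
[(211, 76), (211, 58)] [[1.873, -0.212], [1.873, -0.212]]
w11 [[256.5  90.5  49.3]
 [380.5  91.5  51.6]]
w12 [[255.5 118.5  48.3]
 [377.5 119.5  48.4]]
w13 [[251.5 103.5  52.7]
 [380.5 101.5  50.5]]
```

Call:
apply_moves([
  [[0,0.0,0.15],0],
  [[0,0.3,0.2],0],
  [[0,0.6,0.25],0],
  [[0,1.0,0.35],0],
  [[0,1.0,0.35],0],
])

```text
time_s: 21.52
eef_pos: [0.6304, -0.0207, 0.1222]
orientation: [-0.001, 0.719, -0.695, 0.002]
force: [5.9, -1.1, 5.8]
opening: 0.23
```

```bash
cat > chk.py <<'E'
from rim import *
import sys
n=sys.argv[1]
p,r,s=pose();print(s['time_s'],p,s['force'],s['ft_torque'])
a=cams.read_camera('wrist')[:,:,::-1];cv2.imwrite(f'pics/{n}.png',a);q=rim(a);print(q,[pitch_row(x[0]) for x in q])
g=cv2.cvtColor(a.copy(),6);c=cv2.HoughCircles(cv2.medianBlur(g,5),3,1,60,param1=100,param2=25,minRadius=35,maxRadius=65);print(None if c is None else c[0][:4])
E
python3 chk.py w14
```

```text
21.525 [ 0.63039398 -0.02073393  0.1221733 ] [ 5.86222814 -1.07973472  5.80436711] [-0.15837914 -1.7763993  -0.06484998]
[(203, 81), (203, 77)] [[1.827, -0.115], [1.827, -0.115]]
[[247.5  84.5  56.1]
 [383.5  81.5  52.1]]
```

Pivoting works: the pitch is now -0.115. I'll keep going.

Call:
apply_moves([
  [[0,0.3,0.15],0],
  [[0,0.6,0.3],0],
  [[0,1.0,0.45],0],
  [[0,1.0,0.45],0],
])

```text
time_s: 22.08
eef_pos: [0.6203, -0.0211, 0.1176]
orientation: [-0.001, 0.719, -0.695, 0.001]
force: [6.4, -0.3, 4.1]
opening: 0.228
```

```bash
python3 chk.py w15
```

```text
22.075 [ 0.62034089 -0.02107802  0.11757377] [ 6.44370577 -0.26287343  4.10587348] [-0.17880244 -1.67474197 -0.02782984]
[(195, 58), (195, 67)] [[1.779, -0.016], [1.779, -0.016]]
[[243.5  64.5  60. ]
 [388.5  55.5  52.2]]
```

Call:
apply_moves([
  [[0,0.3,0.15],0],
  [[0,0.6,0.35],0],
  [[0,1.0,0.55],0],
  [[0,1.0,0.55],0],
])

```text
time_s: 22.62
eef_pos: [0.6103, -0.0214, 0.112]
orientation: [-0.001, 0.719, -0.695, 0.001]
force: [5.7, -0.6, 3.5]
opening: 0.226
```

```bash
python3 chk.py w16
```

```text
22.625 [ 0.61026453 -0.02139944  0.11198508] [ 5.66164106 -0.55119002  3.46247055] [-0.09171149 -1.54314772 -0.05170166]
[(186, 62), (186, 54)] [[1.719, 0.101], [1.719, 0.101]]
[[237.5  81.5  64.4]
 [391.5  67.5  51.1]]
```

Call:
apply_moves([
  [[0,0.3,0.15],0],
  [[0,0.6,0.4],0],
  [[0,0.8,0.5],0],
  [[0,0.8,0.5],0],
])

```text
time_s: 23.18
eef_pos: [0.6021, -0.0217, 0.1069]
orientation: [-0.001, 0.719, -0.695, 0.001]
force: [5.3, -0.6, 5.1]
opening: 0.227
```

```bash
python3 chk.py w17
python3 - <<'E'
from h import *
b=cams.read_camera('side')[:,:,::-1];a=cv2.imread('pics/w17.png')
cv2.imwrite('pics/c17.png',np.hstack([cv2.resize(a[0:280,150:490],(480,395)),cv2.resize(b[150:270,230:320],(300,395),interpolation=cv2.INTER_CUBIC)]))
E
```

```text
23.175 [ 0.60212814 -0.02166471  0.1069249 ] [ 5.32201371 -0.5653446   5.1463866 ] [-0.0569997  -1.51557918 -0.05969243]
[(180, 76), (180, 66)] [[1.675, 0.183], [1.675, 0.183]]
[[388.5 114.5  56.7]
 [241.5 117.5  61. ]]
```

View pics/c17.png

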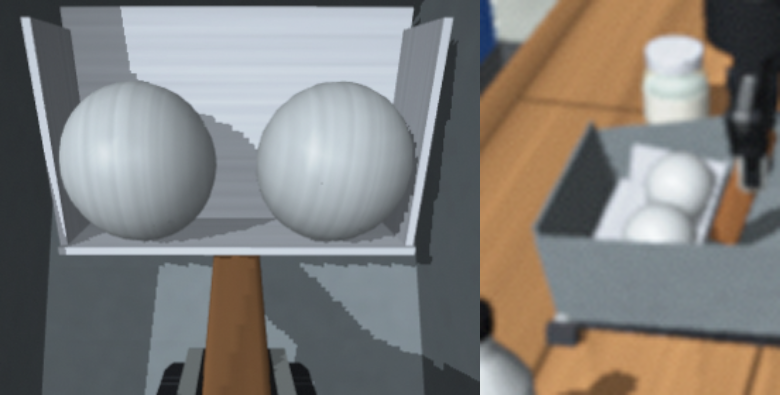

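Both balls sit at the rear of the pan, at crop (138,160) and (337,160), with the nose up about 0.18 rad. I'll tighten the grip and lift.

Call:
apply_moves([
  [[0,0,0],0],
  [[0,0,-0.5],0],
  [[0,0,-1.5],0],
  [[0,0,-3],0],
  [[0,0,-5],0],
  [[0,0,-7.5],0],
  [[0,0,-10],0],
  [[0,0,-12],0],
], force=110)

```text
time_s: 24.28
eef_pos: [0.6009, -0.0216, 0.2282]
orientation: [-0.0, 0.719, -0.695, 0.0]
force: [-0.7, -0.2, -6.5]
opening: 0.218
```

Call:
apply_moves([
  [[0,0,-2],0],
  [[0,0,-4],0],
  [[0,0,-6],0],
  [[0,0,-7],0],
  [[0,0,-7],0],
])

```text
time_s: 24.9
eef_pos: [0.601, -0.0216, 0.2968]
orientation: [-0.0, 0.719, -0.695, 0.0]
force: [0.7, -0.0, -7.8]
opening: 0.221
```

```bash
python3 chk.py w18
python3 - <<'E'
from h import *
np.set_printoptions(precision=4,suppress=True)
p,r,s=pose();print('yaw',np.degrees(np.arctan2(r[0,0],-r[1,0])))
im=cv2.imread('pics/top0.png');hsv=cv2.cvtColor(im,40)
m=((hsv[...,2]<95)&(hsv[...,1]<110)).astype(np.uint8);m[:,:135]=0;m[:,240:]=0;m[:170]=0;m[285:]=0
cs=max(cv2.findContours(m,0,2)[0],key=cv2.contourArea);bx=cv2.boxPoints(cv2.minAreaRect(cs));print(bx)
P=plane('top',bx,.055);print(P,P.mean(0));print('flask cap',plane('top',[(210,137)],.16))
E
```

```text
24.9 [ 0.60103424 -0.02164101  0.29675609] [ 0.74795321 -0.01221408 -7.76391505] [-0.04366262  0.42008236 -0.05708102]
[(181, 73), (181, 76)] [[1.683, 0.169], [1.683, 0.169]]
[[244.5 117.5  57.8]
 [387.5 120.5  61.1]]
yaw 2.015785508309488
[[144.141  194.3294]
 [221.0586 189.1147]
 [226.1979 264.9188]
 [149.2802 270.1335]]
[[0.5957 0.4263 0.055 ]
 [0.6129 0.2154 0.055 ]
 [0.4103 0.1912 0.055 ]
 [0.3917 0.3959 0.055 ]] [0.5027 0.3072 0.055 ]
flask cap [[0.7242 0.2296 0.16  ]]
```

Call:
apply_moves([
  [[-0.6,0.2,0],0],
  [[-1.8,0.6,0],0],
  [[-3.6,1.3,0],-0.5],
  [[-6,2.2,0],-1],
  [[-8.5,3.3,0],-1.5],
  [[-11,4.4,0],-2],
  [[-13.5,5.5,0],-2.5],
  [[-16,6.6,0],-3],
])

```text
time_s: 25.95
eef_pos: [0.5283, 0.138, 0.2964]
orientation: [-0.0, 0.738, -0.675, -0.0]
force: [1.3, 1.1, -6.0]
opening: 0.221
```

Call:
apply_moves([
  [[-2.5,1.1,0],-0.5],
  [[-5,2.2,0],-0.5],
  [[-7.5,3.3,0],-0.5],
  [[-10,4.4,0],-0.5],
  [[-12.5,5.4,0],-0.5],
  [[-14.5,6.2,0],-0.5],
  [[-15.8,6.6,0],-0.5],
  [[-16.4,6.8,0],-0.5],
])

```text
time_s: 26.95
eef_pos: [0.4469, 0.2942, 0.2964]
orientation: [-0.0, 0.741, -0.672, -0.0]
force: [0.5, 0.1, -4.4]
opening: 0.221
```

```bash
python3 chk.py w19
python3 - <<'E'
from h import *
np.set_printoptions(precision=4,suppress=True)
p,r,s=pose();print('yaw',np.degrees(np.arctan2(r[0,0],-r[1,0])))
d=np.array([.453,.302,.12])-p;print(d@r*100)
E
```

```text
26.95 [0.44689041 0.29416884 0.29636317] [ 0.49844633  0.10062872 -4.43812096] [-0.10760112  0.37898154 -0.02451965]
[(181, 81), (181, 81)] [[1.683, 0.168], [1.683, 0.168]]
[[258.5 116.5  57.8]
 [373.5 115.5  56.7]
 [ 39.5 298.5  41.9]]
yaw 5.57444484585273
[-0.6876 -0.6904 17.6319]
```

View pics/w19.png

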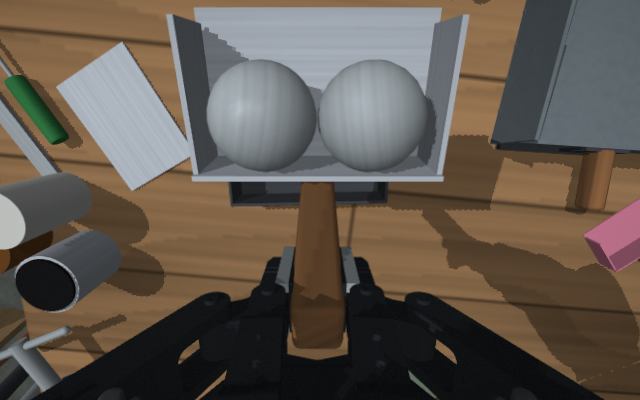

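Run:
```python
from h import *
np.set_printoptions(precision=4,suppress=True)
p,r,s=pose();a=plane('wrist',[(230,206),(388,204.5)],.055);w=a[0]-a[1];n=np.array([w[1],-w[0],0])/np.linalg.norm(w)
print(a,np.linalg.norm(w),'yaw',np.degrees(np.arctan2(n[1],n[0])));c=a.mean(0)+.1*n;print('centre',c)
for q in((c+n*(.096-.131-.015))[:2],):
    print(q,(np.array([*q,.12])-p)@r*100)
```

```text
[[0.3936 0.4003 0.055 ]
 [0.4151 0.2004 0.055 ]] 0.20098487480003252 yaw 6.1464241247418
centre [0.5038 0.3111 0.055 ]
[0.4541 0.3057] [-1.0456 -0.832  17.632 ]
```

The balls are in the scoop, at (261,115) and (373,115), above the tray. The tray's near rim measures 201 mm, so the tray pose is confirmed. I'll lower into it.

Call:
apply_moves([
  [[-0.3,-0.2,0.7],0],
  [[-0.7,-0.5,2],-0.5],
  [[-1,-0.8,4],-0.5],
  [[-1,-0.8,6.5],-0.5],
  [[-1,-0.8,9],-0.5],
  [[-1,-0.8,11.5],-0.5],
  [[-1,-0.8,14],-0.5],
  [[-1,-0.8,16],-0.5],
])

```text
time_s: 28.0
eef_pos: [0.4544, 0.3036, 0.1345]
orientation: [0.001, 0.743, -0.669, -0.0]
force: [0.6, 0.9, -6.5]
opening: 0.217
```

Call:
apply_moves([
  [[0,0,1.5],0],
  [[0,0,2.8],0],
  [[0,0,3.8],0],
  [[0,0,4.3],0],
  [[0,0,4.5],0],
  [[0,0,4.5],0],
])

```text
time_s: 28.75
eef_pos: [0.4545, 0.3042, 0.0916]
orientation: [-0.0, 0.743, -0.669, 0.0]
force: [0.4, 0.8, -6.2]
opening: 0.222
```

Call:
apply_moves([
  [[0,-0.2,0],0],
  [[0,-0.6,0],0],
  [[0,-1,0],0],
  [[0,-1.3,0],0],
  [[0,-1.3,0],0],
])

```text
time_s: 29.38
eef_pos: [0.4675, 0.3055, 0.0913]
orientation: [-0.0, 0.743, -0.669, -0.0]
force: [-0.2, 1.2, -6.5]
opening: 0.221
```

```bash
python3 chk.py w20
```

```text
29.375 [0.46753106 0.30549377 0.09129596] [-0.15772473  1.22289423 -6.52163383] [-0.05969515  0.44903632 -0.07346991]
[(181, 98), (181, 109)] [[1.683, 0.168], [1.683, 0.168]]
[[251.5 112.5  53.4]
 [361.5 114.5  57.7]]
```

Call:
apply_moves([
  [[0,0,0],0],
  [[0,-0.4,-0.2],0],
  [[0,-0.8,-0.4],0],
  [[0,-1.2,-0.6],0],
  [[0,-1.2,-0.6],0],
], force=25)

```text
time_s: 30.05
eef_pos: [0.4776, 0.3059, 0.0972]
orientation: [0.002, 0.743, -0.669, -0.001]
force: [-11.3, -4.6, 0.7]
opening: 0.217
```

```bash
python3 chk.py w21
```

```text
30.05 [0.47757373 0.30594247 0.0971605 ] [-11.29823881  -4.64371261   0.67701329] [-1.14304616  3.19972433  0.23337856]
[(188, 82), (187, 71)] [[1.733, 0.074], [1.726, 0.087]]
[[255.5 126.5  52.3]
 [358.5 121.5  56.5]]
```

Call:
apply_moves([
  [[0,-0.3,-0.5],0],
  [[0,-0.6,-0.8],0],
  [[0,-0.9,-1.0],0],
  [[0,-1.1,-1.2],0],
  [[0,-1.1,-1.2],0],
], force=20)

```text
time_s: 30.72
eef_pos: [0.4896, 0.3077, 0.1094]
orientation: [0.001, 0.743, -0.669, -0.001]
force: [-5.8, -1.8, -2.9]
opening: 0.222
```

```bash
python3 chk.py w22
```

```text
30.725 [0.48955212 0.30770633 0.10936403] [-5.75294399 -1.8251202  -2.93704141] [-0.36789577  1.92708778  0.25354949]
[(199, 79), (198, 101)] [[1.804, -0.067], [1.798, -0.054]]
[[256.5 133.5  52.2]
 [361.5 127.5  49. ]]
```

Call:
apply_moves([
  [[0,-0.3,-0.1],0],
  [[0,-0.6,-0.2],0],
  [[0,-0.9,-0.35],0],
  [[0,-1.2,-0.5],0],
  [[0,-1.6,-0.7],0],
  [[0,-2.0,-0.9],0],
  [[0,-2.0,-0.9],0],
  [[0,-2.0,-0.9],0],
])

```text
time_s: 31.78
eef_pos: [0.5098, 0.3099, 0.1183]
orientation: [0.0, 0.743, -0.669, -0.0]
force: [-3.7, -1.5, -3.1]
opening: 0.219
```

```bash
python3 chk.py w23
```

```text
31.775 [0.50982309 0.30985985 0.11827219] [-3.70961393 -1.54757425 -3.14971613] [-0.5830824   1.58467397  0.11170103]
[(215, 72), (215, 106)] [[1.896, -0.26], [1.896, -0.26]]
[[257.5 130.5  50. ]
 [355.5 127.5  49. ]]
```

Run:
```python
from h import *
print(proj('wrist',[(.5697,.318+.035,.045),(.5697,.318-.03,.045),(.545,.35,.052)]))
```

```text
[[261.25724639 124.55553533]
 [358.18802702 135.01208889]
 [261.94393577 163.52045348]]
```

The balls rest against the tray's far wall. The expected pixels are (261,125) and (358,135), and the measured ones are (257,130) and (355,127). I'll draw the pan out from under them horizontally.

Call:
apply_moves([
  [[0,0,0],0],
  [[0,0.4,0.2],0],
  [[0,1.0,0.3],0],
  [[0,1.7,0.3],0],
  [[0,2.4,0.3],0],
  [[0,3.1,0.3],0],
  [[0,4.0,0.3],0],
  [[0,5.0,0.3],0],
], force=60)

```text
time_s: 32.83
eef_pos: [0.4596, 0.3047, 0.1154]
orientation: [0.0, 0.743, -0.669, -0.0]
force: [-0.2, 0.3, -5.9]
opening: 0.218
```

```bash
python3 chk.py w24
python3 - <<'E'
from h import *
print(proj('wrist',[(.5697,.353,.034),(.5697,.288,.034)]))
E
```

```text
32.825 [0.4596478  0.30470425 0.11536739] [-0.23515889  0.30443897 -5.88518003] [-0.06583683  0.73621106 -0.0147247 ]
[(215, 86), (215, 106)] [[1.896, -0.26], [1.896, -0.26]]
[[269.5  43.5  56.2]
 [356.5  39.5  49.4]]
[[259.97331355  40.82418115]
 [360.18837902  52.45836387]]
```

Call:
apply_moves([
  [[0,0.7,-0.2],0],
  [[0,1.4,-0.6],0],
  [[0,2.2,-1.5],0],
  [[0,2.2,-4],0],
  [[0,2.2,-8],0],
  [[0,2.2,-13],0],
  [[0,2.2,-18],0],
  [[0,2.2,-20],0],
])

```text
time_s: 33.88
eef_pos: [0.4386, 0.3026, 0.3186]
orientation: [-0.002, 0.743, -0.669, 0.0]
force: [0.1, 0.4, -3.7]
opening: 0.22
```

```bash
python3 chk.py w25
python3 - <<'E'
from h import *
np.set_printoptions(precision=4,suppress=True)
p,r,s=pose();a=cv2.imread('pics/w25.png');g=cv2.medianBlur(cv2.cvtColor(a,6),5)
c=cv2.HoughCircles(g,3,1,30,param1=100,param2=22,minRadius=15,maxRadius=40);c=c[0][:6];print(c)
print(plane('wrist',c[:,:2],.034))
t=cams.read_camera('top')[:,:,::-1];cv2.imwrite('pics/t25.png',t)
g=cv2.GaussianBlur(cv2.cvtColor(t.copy(),6),(3,3),0)
m=((g>150)).astype(np.uint8);m[:,:150]=0;m[:,222:]=0;m[:190]=0;m[268:]=0
for k in cv2.findContours(m,0,2)[0]:
    if cv2.contourArea(k)>60:
        (x,y),R_=cv2.minEnclosingCircle(k);print('top blob',x,y,R_,plane('top',[(x,y)],.034))
print('to place',(np.array([.4765,-.3303,.30])-p)@r*100,'yaw',np.degrees(np.arctan2(r[0,0],-r[1,0])))
E
```

```text
33.875 [0.43862745 0.30257241 0.31863568] [ 0.12458937  0.36715289 -3.67736929] [-0.02387345  0.08103417 -0.01562336]
[(215, 55), (214, 59)] [[1.896, -0.26], [1.89, -0.248]]
[[  7.5 219.5  41.7]
 [ 58.5 281.5  36.6]]
[[ 67.5 263.5  31.5]
 [288.5  59.5  23.2]
 [337.5  59.5  24. ]
 [  9.5 215.5  38. ]]
[[0.2545 0.6636 0.034 ]
 [0.5708 0.353  0.034 ]
 [0.5771 0.2921 0.034 ]
 [0.3233 0.7395 0.034 ]]
top blob 174.0 211.0 27.78498649597168 [[0.555  0.3462 0.034 ]]
top blob 168.5 191.5 18.560810089111328 [[0.6091 0.3657 0.034 ]]
to place [63.3571  2.8984  1.7757] yaw 6.007828870172534
```

Both balls are in the tray, at (0.571,0.353) and (0.577,0.292), touching each other. I'll carry the scoop back to its own place.

Call:
apply_moves([
  [[2,0,0],0],
  [[6,0,0],-1],
  [[11,0,0],-2],
  [[16,0,0],-3],
  [[21,0,0],-4],
  [[26,0,0],-5],
  [[31,0,0],-6],
  [[36,1,0],-7],
])

```text
time_s: 34.98
eef_pos: [0.4655, -0.0589, 0.3144]
orientation: [0.0, 0.783, -0.622, -0.0]
force: [2.3, 0.5, -2.8]
opening: 0.218
```

Call:
apply_moves([
  [[5,0.6,0],-1],
  [[10,1,0],-1.7],
  [[15,1.5,0],-1.7],
  [[20,2,0],-1.7],
  [[24,2,0],-1.7],
  [[27,2,0],-1.7],
  [[27,2,0],-1.7],
])

```text
time_s: 35.85
eef_pos: [0.5062, -0.3266, 0.3135]
orientation: [0.001, 0.791, -0.612, -0.001]
force: [-0.6, 0.4, -2.6]
opening: 0.216
```

```bash
python3 chk.py w26
python3 - <<'E'
from h import *
np.set_printoptions(precision=4,suppress=True)
p,r,s=pose();print('to place',(np.array([.4765,-.3303,.13])-p)@r*100,'yaw',np.degrees(np.arctan2(r[0,0],-r[1,0])))
E
```

```text
35.85 [ 0.50616819 -0.32658455  0.31353686] [-0.62146048  0.42493886 -2.59100271] [ 0.03133674  0.13721732 -0.00333625]
[(215, 57), (214, 60)] [[1.897, -0.261], [1.891, -0.249]]
None
to place [-0.2287  3.0019 18.3941] yaw 14.614042535246893
```

Call:
apply_moves([
  [[-0.2,0.2,5],0],
  [[-0.2,0.2,10],0],
  [[-0.2,0.2,14],0],
  [[-0.2,0.2,17],0],
  [[-0.2,0.2,19],0],
  [[-0.2,0.2,19.7],0],
  [[-0.2,0.2,19.7],0],
])

```text
time_s: 36.78
eef_pos: [0.505, -0.3225, 0.1185]
orientation: [-0.0, 0.792, -0.611, -0.0]
force: [-0.1, -1.0, -2.8]
opening: 0.219
```

Call:
apply_moves([
  [[0,0,0.4],0],
  [[0,0.3,0.8],0],
  [[0,0.7,1.2],0],
  [[0,1.1,1.7],0],
  [[0,1.5,2.1],0],
  [[0,1.9,2.5],0],
  [[0,2.3,2.8],0],
  [[0,2.3,2.8],0],
], force=20)

```text
time_s: 37.78
eef_pos: [0.4826, -0.3289, 0.0905]
orientation: [0.0, 0.792, -0.611, 0.0]
force: [-3.9, -0.1, 6.1]
opening: 0.218
```

```bash
python3 chk.py w27
```

```text
37.775 [ 0.48259732 -0.32893622  0.09049831] [-3.89783045 -0.11675672  6.05547685] [0.18608697 0.29175581 0.18405821]
[(206, 59), (205, 65)] [[1.847, -0.154], [1.841, -0.141]]
None
```

Call:
apply_moves([
  [[0,0.4,0.4],0],
  [[0,0.8,0.7],0],
  [[0,1.2,1.0],0],
  [[0,1.2,1.0],0],
])

```text
time_s: 38.33
eef_pos: [0.4713, -0.3318, 0.0804]
orientation: [-0.0, 0.792, -0.611, 0.0]
force: [1.9, 0.5, 4.6]
opening: 0.221
```

```bash
python3 chk.py w28
```

```text
38.325 [ 0.47134776 -0.33181833  0.08042064] [1.8549892  0.51615415 4.60727424] [ 0.17120204 -0.65625258  0.03670847]
[(197, 67), (197, 72)] [[1.793, -0.043], [1.793, -0.043]]
None
```

Call:
apply_moves([
  [[0,0.2,0.1],0],
  [[0,0.4,0.2],0],
  [[0,0.4,0.2],0],
])

```text
time_s: 38.75
eef_pos: [0.4678, -0.3328, 0.0791]
orientation: [-0.0, 0.792, -0.611, 0.001]
force: [-0.0, 3.8, 20.2]
opening: 0.225
```

Call:
apply_moves([
  [[0,0,0],0],
  [[0,0,0],0],
  [[0,0,0],0],
  [[0,0,0],0],
  [[0,0,-0.5],0],
  [[0,0,-3],0],
  [[0,0,-8],0],
  [[0,0,-13],0],
], fingers=1)

```text
time_s: 39.75
eef_pos: [0.4672, -0.3326, 0.2101]
orientation: [0.0, 0.792, -0.611, -0.0]
force: [1.0, -0.7, 0.9]
opening: 1.003
```

Call:
apply_moves([
  [[0,0,-3],0],
  [[0,0,-3],0],
])

```text
time_s: 40.0
eef_pos: [0.468, -0.3331, 0.2405]
orientation: [-0.0, 0.792, -0.611, 0.002]
force: [0.0, 0.6, -1.2]
opening: 1.0
```

Run:
```python
from rim import *
np.set_printoptions(precision=4,suppress=True)
p,r,s=pose();print(s['time_s'],p,s['force'],s['opening'])
a=cams.read_camera('wrist')[:,:,::-1];cv2.imwrite('pics/w30.png',a)
m=((a.min(2)>110)).astype(np.uint8);m[190:]=0;m[:,:200]=0;m[:,440:]=0
k=max(cv2.findContours(m,0,2)[0],key=cv2.contourArea);x=k[:,0];bx=cv2.boundingRect(k);print('pan bbox',bx)
rr=plane('wrist',[(bx[0],bx[1]+bx[3]),(bx[0]+bx[2],bx[1]+bx[3])],.045);print('rear width at z=.045',np.linalg.norm(rr[0]-rr[1]),rr.mean(0))
# change from the start, top view
t=cams.read_camera('top');t0=cv2.cvtColor(cv2.imread('pics/top0.png'),4);cv2.imwrite('pics/t30.png',t[:,:,::-1])
d=(cv2.absdiff(t,t0).max(2)>45).astype(np.uint8);d=cv2.morphologyEx(d,2,np.ones((3,3)))
for k in cv2.findContours(d,0,2)[0]:
    if cv2.contourArea(k)>15: print('changed',cv2.boundingRect(k))
```

```text
40.0 [ 0.468  -0.3331  0.2405] [ 0.0009  0.5919 -1.1582] 0.9996169023547115
pan bbox (253, 70, 127, 80)
rear width at z=.045 0.13455551413981542 [ 0.4999 -0.324   0.045 ]
changed (304, 395, 11, 5)
changed (625, 392, 15, 8)
changed (532, 388, 8, 12)
changed (501, 385, 22, 15)
changed (594, 378, 6, 13)
changed (543, 373, 18, 16)
changed (529, 370, 9, 14)
changed (429, 361, 103, 39)
changed (561, 332, 21, 10)
changed (504, 319, 90, 54)
changed (555, 298, 76, 47)
changed (329, 242, 9, 22)
changed (317, 241, 9, 23)
changed (395, 235, 21, 8)
changed (272, 230, 10, 8)
changed (292, 225, 56, 6)
changed (265, 214, 4, 9)
changed (370, 208, 11, 32)
changed (388, 201, 36, 10)
changed (161, 196, 19, 19)
changed (183, 193, 19, 20)
changed (325, 190, 19, 18)
changed (316, 184, 11, 11)
changed (295, 182, 19, 19)
changed (285, 175, 12, 18)
changed (320, 168, 251, 232)
changed (278, 133, 59, 5)
```

Run:
```python
from rim import *
for n in('w3','w30'):
    a=cv2.imread(f'pics/{n}.png');print(n,rim(a,120,200))
    m=((a.min(2)>110)).astype(np.uint8);m[190:]=0;m[:,:200]=0;m[:,440:]=0
    print(cv2.boundingRect(max(cv2.findContours(m,0,2)[0],key=cv2.contourArea)))
b=cams.read_camera('side')[:,:,::-1];cv2.imwrite('pics/s31.png',b)
s2=cv2.imread('pics/s2.png');s0=cv2.imread('pics/side0.png')
for nm,ref in(('tipped',s2),('start',s0)):
    for rn,(x,y,w,h) in dict(handle=(340,185,50,60),binwall=(250,220,100,40),flask=(205,235,50,80),jar=(270,155,35,35),scoop=(325,140,45,60),pink=(365,185,50,40)).items():
        d=cv2.absdiff(b,ref)[y:y+h,x:x+w].max(2);print(nm,rn,int((d>40).sum()),end='; ')
    print()
```

```text
w3 [(154, 31), (158, 26)]
(257, 68, 127, 84)
w30 [(155, 29), (155, 22)]
(253, 70, 127, 80)
tipped handle 929; tipped binwall 583; tipped flask 2; tipped jar 92; tipped scoop 666; tipped pink 550; 
start handle 734; start binwall 789; start flask 0; start jar 62; start scoop 395; start pink 47;
```

Run:
```python
from h import *
s2=cv2.imread('pics/s2.png',0);b=cv2.imread('pics/s31.png',0);s0=cv2.imread('pics/side0.png',0)
yw=np.radians(1.8)
def pt(t,x,y,z):
    X=x*np.cos(t)+z*np.sin(t);Z=-x*np.sin(t)+z*np.cos(t)
    return (.736+X*np.cos(yw)-y*np.sin(yw),-.018+X*np.sin(yw)+y*np.cos(yw),.014+Z)
for t in(0,.15,.25,.3):print(t,[proj('side',[pt(t,*q)])[0].round(1).tolist() for q in((-.303,0,.033),(-.233,.109,.045),(-.233,-.109,.08))])
for nm,(u,v) in dict(handle_end=proj('side',[pt(.3,-.303,0,.033)])[0],wallL=proj('side',[pt(.3,-.233,.109,.045)])[0],wallR=proj('side',[pt(.3,-.233,-.109,.08)])[0]).items():
    u,v=int(u),int(v);T=s2[v-10:v+11,u-12:u+13]
    for k,im in(('now',b),('start',s0)):
        r=cv2.matchTemplate(im[v-35:v+36,u-37:u+38],T,5);_,mx,_,l=cv2.minMaxLoc(r);print(nm,k,round(mx,2),'shift',l[0]-25,l[1]-25)
```

```text
0 [[375.2, 227.6], [345.6, 248.1], [353.0, 189.3]]
0.15 [[373.5, 213.6], [342.4, 236.6], [348.5, 178.6]]
0.25 [[370.9, 204.0], [338.9, 228.9], [344.4, 171.7]]
0.3 [[369.1, 199.2], [336.8, 225.1], [342.1, 168.3]]
handle_end now 0.7 shift 2 0
handle_end start 0.87 shift 0 0
wallL now 0.93 shift 4 11
wallL start 0.83 shift 6 20
wallR now 0.75 shift 3 10
wallR start 0.59 shift -9 12
```

A side-view check shows the scoop flat, the balls in the tray and the bystanders unmoved. However, the bin has sunk to about 0.15 rad under the scooping pressure. It must be left standing tipped, and 32 s remain, so I'll tip it up again by the handle.

Call:
apply_moves([
  [[-5,-1.4,0],2],
  [[-10,-2.8,0],4],
  [[-15,-4.3,0],6],
  [[-20,-5.7,0],8],
  [[-25,-7.2,0],10],
  [[-29,-8.5,0],12.8],
  [[-29.6,-8.5,2],12.8],
  [[-29.6,-8.5,3],12.8],
])

```text
time_s: 41.15
eef_pos: [0.4739, -0.0244, 0.2071]
orientation: [0.001, 0.719, -0.695, -0.001]
force: [0.1, -0.3, 0.0]
opening: 1.0
```

Run:
```python
from h import *
np.set_printoptions(precision=4,suppress=True)
p,r,s=pose();print(s['time_s'],p,np.degrees(np.arctan2(r[0,0],-r[1,0])));C=cam('wrist');a=cams.read_camera('wrist')[:,:,::-1].copy();cv2.imwrite('pics/w32.png',a)
yw=np.radians(1.6)
def pt(t,x,y,z):
    X=x*np.cos(t)+z*np.sin(t);Z=-x*np.sin(t)+z*np.cos(t)
    return (.736+X*np.cos(yw)-y*np.sin(yw),-.018+X*np.sin(yw)+y*np.cos(yw),.014+Z)
for t in(.1,.15,.2,.3):print(t,proj('wrist',[pt(t,-.233,0,.045),pt(t,-.303,-.01,.045),pt(t,-.303,.01,.045)],C).round(0).tolist())
# handle: saturated brown; column runs and widths per row
h=cv2.cvtColor(a,40)
for row in range(60,300,12):
    L=a[row].astype(int);m=(L[:,2]-L[:,0]>45)&(L[:,2]<150)
    k=np.flatnonzero(m[240:400])+240;print(row,(k.min(),k.max(),len(k)) if len(k) else None,a[row,[270,300,320,340]].tolist())
```

```text
41.15 [ 0.4739 -0.0244  0.2071] 1.9746211287357678
0.1 [[318.0, 158.0], [329.0, 237.0], [306.0, 237.0]]
0.15 [[318.0, 155.0], [329.0, 239.0], [306.0, 239.0]]
0.2 [[318.0, 151.0], [330.0, 241.0], [305.0, 241.0]]
0.3 [[318.0, 140.0], [332.0, 241.0], [303.0, 241.0]]
60 None [[77, 73, 67], [123, 117, 107], [121, 115, 105], [122, 116, 105]]
72 None [[81, 78, 71], [123, 116, 106], [125, 117, 108], [123, 117, 106]]
84 None [[113, 107, 98], [124, 116, 108], [124, 117, 107], [122, 116, 106]]
96 None [[123, 117, 107], [124, 118, 108], [124, 117, 109], [123, 118, 107]]
108 None [[126, 119, 109], [124, 119, 107], [123, 117, 105], [125, 118, 109]]
120 None [[124, 117, 107], [126, 120, 109], [125, 119, 108], [122, 115, 105]]
132 None [[124, 118, 107], [126, 120, 110], [126, 120, 110], [126, 119, 109]]
144 None [[126, 119, 108], [126, 121, 109], [123, 118, 107], [125, 119, 108]]
156 (np.int64(240), np.int64(323), 21) [[43, 40, 38], [74, 68, 64], [63, 83, 109], [72, 66, 63]]
168 (np.int64(240), np.int64(327), 58) [[66, 95, 122], [51, 72, 94], [64, 97, 137], [51, 74, 94]]
180 (np.int64(240), np.int64
[... 309 characters left out ...]
64(399), 92) [[80, 114, 146], [82, 116, 151], [67, 101, 142], [78, 111, 144]]
228 (np.int64(240), np.int64(399), 140) [[68, 98, 127], [69, 98, 127], [66, 100, 142], [67, 97, 125]]
240 (np.int64(240), np.int64(399), 160) [[74, 106, 138], [75, 108, 139], [75, 107, 138], [74, 106, 138]]
252 (np.int64(240), np.int64(389), 150) [[77, 109, 142], [77, 110, 142], [78, 111, 144], [79, 112, 145]]
264 (np.int64(240), np.int64(393), 154) [[77, 109, 142], [75, 107, 138], [75, 107, 139], [74, 106, 138]]
276 (np.int64(240), np.int64(399), 160) [[68, 98, 127], [69, 99, 127], [67, 98, 126], [69, 98, 127]]
288 (np.int64(240), np.int64(399), 160) [[72, 105, 134], [72, 103, 134], [73, 104, 134], [73, 104, 135]]
```

Call:
apply_moves([
  [[0,0,4],0],
  [[0,0,8],0],
  [[0,0,11.5],0],
  [[0,0,13],0],
  [[0,0,13.6],0],
  [[0,0,13.6],0],
])

```text
time_s: 41.95
eef_pos: [0.4745, -0.0252, 0.0725]
orientation: [0.0, 0.719, -0.695, -0.0]
force: [0.8, 0.4, 1.1]
opening: 1.001
```

Call:
apply_moves([
  [[0,0,0],0],
  [[0,0,0],0],
  [[0,0,0],0],
  [[0,0,0],0],
  [[0,0,0],0],
  [[0,0,0],0],
], fingers=-1, force=70)

```text
time_s: 42.7
eef_pos: [0.4744, -0.0245, 0.0724]
orientation: [-0.0, 0.719, -0.695, -0.0]
force: [-1.4, 3.9, 4.8]
opening: 0.217
```

Call:
apply_moves([
  [[0,-0.2,-0.8],0],
  [[0,-0.5,-1.6],0],
  [[0,-0.8,-2.4],0],
  [[0,-1.1,-3.1],0],
  [[0,-1.4,-3.7],0],
  [[0,-1.4,-3.8],0],
  [[0,-1.4,-3.8],0],
])

```text
time_s: 43.58
eef_pos: [0.4886, -0.0239, 0.1105]
orientation: [-0.0, 0.719, -0.695, -0.0]
force: [2.1, 6.1, -8.0]
opening: 0.216
```

Call:
apply_moves([
  [[0,-0.1,-0.2],0],
  [[0,-0.1,-0.4],0],
  [[0,-0.1,-0.4],0],
])

```text
time_s: 43.95
eef_pos: [0.4904, -0.0239, 0.1145]
orientation: [-0.001, 0.719, -0.695, 0.001]
force: [8.4, 6.5, -12.8]
opening: 0.215
```

Call:
apply_moves([
  [[0,-0.05,-0.2],0],
  [[0,-0.05,-0.3],0],
  [[0,-0.05,-0.3],0],
])

```text
time_s: 44.32
eef_pos: [0.4907, -0.0239, 0.1154]
orientation: [0.0, 0.719, -0.695, 0.0]
force: [18.1, 3.7, -69.4]
opening: 0.213
```

Call:
apply_moves([
  [[0,-0.05,-0.2],0],
  [[0,-0.05,-0.2],0],
  [[0,-0.05,-0.2],0],
])

```text
time_s: 44.7
eef_pos: [0.4901, -0.0239, 0.117]
orientation: [0.001, 0.719, -0.695, -0.001]
force: [13.3, 3.0, -73.5]
opening: 0.211
```

Call:
apply_moves([
  [[0,0.05,0.2],0],
  [[0,0.05,0.3],0],
  [[0,0.05,0.3],0],
])

```text
time_s: 45.08
eef_pos: [0.4901, -0.0239, 0.1165]
orientation: [-0.0, 0.719, -0.695, -0.0]
force: [1.5, 6.6, -7.7]
opening: 0.217
```

Relieved to about 8 N with the bin at its stop. I'll release the handle and go straight up.

Call:
apply_moves([
  [[0,0,0],0],
  [[0,0,0],0],
  [[0,0,0],0],
  [[0,0,0],0],
  [[0,0,-4],0],
  [[0,0,-8],0],
  [[0,0,-12],0],
  [[0,3,-13],0],
], fingers=1)

```text
time_s: 46.08
eef_pos: [0.461, -0.0253, 0.248]
orientation: [-0.001, 0.719, -0.695, 0.001]
force: [0.3, -0.0, -1.3]
opening: 1.001
```

Call:
apply_moves([
  [[0,3,-6],0],
  [[0,6,-12],0],
  [[0,6,-12],0],
])

```text
time_s: 46.45
eef_pos: [0.3995, -0.0276, 0.3692]
orientation: [-0.002, 0.719, -0.695, 0.001]
force: [0.2, -0.6, -0.9]
opening: 1.001
```

Run:
```python
from h import *
p,r,s=pose();print(s['time_s'],p,s['force'])
c=cams.read_camera('side')[:,:,::-1].copy();cv2.imwrite('pics/s33.png',c);b=cv2.cvtColor(c,6)
t=cams.read_camera('top')[:,:,::-1].copy();cv2.imwrite('pics/t33.png',t)
s2=cv2.imread('pics/s2.png',0);s31=cv2.imread('pics/s31.png',0);s0=cv2.imread('pics/side0.png')
for nm,(u,v) in dict(wallL=(336,225),wallR=(342,168)).items():
    for k,R_ in(('vs first tip',s2),('vs sunk',s31)):
        T=R_[v-12:v+13,u-12:u+13];q=cv2.matchTemplate(b[v-35:v+36,u-37:u+38],T,5);_,mx,_,l=cv2.minMaxLoc(q);print(nm,k,round(mx,2),l[0]-25,l[1]-23)
for rn,(x,y,w,h) in dict(flask=(205,235,50,80),jar=(270,155,35,35),pink=(365,185,50,40)).items():
    print(rn,int((cv2.absdiff(c,s0)[y:y+h,x:x+w].max(2)>40).sum()))
g=cv2.medianBlur(b[270:,260:390],3);k=cv2.HoughCircles(g,3,1,15,param1=80,param2=14,minRadius=10,maxRadius=22)
print('side circles',None if k is None else k[0][:4]+[260,270,0])
print('expected',proj('side',[(.571,.353,.034),(.577,.292,.034)]))
```

```text
46.45 [ 0.39949842 -0.02755588  0.36920378] [ 0.20051784 -0.59501356 -0.93274406]
wallL vs first tip 0.99 -1 -1
wallL vs sunk 0.97 -6 -12
wallR vs first tip 0.95 0 0
wallR vs sunk 0.61 0 0
flask 14
jar 185
pink 112
side circles [[295.5        320.5         14.69999981]
 [294.5        342.5         21.39999962]]
expected [[290.02028014 346.53166413]
 [294.5779567  319.75838712]]
```

Run:
```python
from h import *
a=cv2.imread('pics/side0.png',0);b=cv2.imread('pics/s33.png',0)
q=cv2.matchTemplate(b[145:205,260:320],a[158:192,274:303],5);print(cv2.minMaxLoc(q)[1],cv2.minMaxLoc(q)[3],'expected (14,13)')
from cell import order
print(order.sign_off())
```

```text
0.8527762293815613 (14, 12) expected (14,13)
the job is handed in; nothing more can be done
None
```

The job is handed in at about 46.5 s of the 72 s allowed, with both balls in the tray. One step went out of order: the bin sank during scooping and had to be tipped up a second time.

- **Bin tipped:** I lifted the handle to the end stop, and both balls rolled to the hinge corner.
- **Scooping:** The tool cannot pitch, so I set the scoop's tilt by pivoting it in a light grip. I leaned its lip on the bin's side wall to point it nose-down. I then slid it flat under both balls and rocked it nose-up on its rear edge before lifting. I never aimed the gripper at the balls, and they sat inside the pan in every view.
- **Into the tray:** I tipped the scoop with its lip about 1 cm above the bench, just over the tray floor. I then drew the pan out from under the balls horizontally. They rest side by side at about (0.571, 0.353) and (0.577, 0.292).
- **Scoop returned:** It is standing on the bench within about 1 cm of where it started, and it measured level, like at the start.

**Failed check:** After I released the scoop, the side camera showed the bin at only about 0.15 rad. I did not see when it sank; most likely my pressing with the scoop pushed it down. I lifted it to its end stop again, and it now matches the first full tip to within 1 pixel.

**Last checks:** The balls are in the tray, and the flask and jar have not moved. The jar matched its starting place to 1 pixel, but with a middling score (0.85), which I put down to the arm's shadow. The gripper is clear of everything.

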